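# Find the packed carton by its weight and stage it at the stop

### The arm

A 6-joint arm with a two-finger parallel gripper is mounted at the origin on the work surface. World frame = base frame: x ahead of the robot, y to its left, z up, the work surface at z = 0. Lengths are in mm, angles in degrees, forces in N, time in s.
With the tool pointing down it reaches from about 300 to 850 mm from the base axis. Payload 4.2 kg.
Tool frame: the origin (TCP) lies between the finger pads; the fingertips stand 8 mm ahead of it and the grasp point (between the pads) lies 11 mm behind it; x points along the fingers, y is the direction in which the jaws open and shut, and the axes are right-handed (so a half turn about x gives the same grasp; the last joint's range is limited). The gripper opens to 91 mm and grips with 3 to 60 N. Pads are 32 mm wide; open, the fingers measure 118 mm over their backs; the gripper's body (76 mm by 178 mm) begins 60 mm behind the grasp point.
Start: joints at [-65.145, 18.312, 89.639, -0, 72.044, -1.146], TCP at [252.076, -516.817, 221.976] pointing down, gripper open.
Joint ranges: [-177.97, 177.97], [-48.28, 115.42], [12.27, 149.76], [-77.06, 257.06], [2.81, 150.46], [-146.56, 146.56]. Speed limits (degrees/s): [147.25, 147.25, 180, 180, 180, 180].

### API

Orientations are given as [roll, pitch, yaw] about the fixed x, y, z axes, in that order (R = Rz(yaw) Ry(pitch) Rx(roll)).
In Python, from workcell import env gives the robot as it stands.
- The arm moves only by the tool arm_command, never from a script. Its arguments are lists of equal length, an entry for each row: "slide": the shift along the tool's x, y, z in cm, a list of three; "turn": the turn, a rotation vector about the tool's x, y, z in rad, a list of three; "grip": the closure in counts, from 0 (fully open) to 255 (shut). A call has 1 to 20 rows; each row is the pose to reach, as a shift and turn from the pose commanded when the call began, along the tool's axes at that moment; what a row does not reach only later rows make up. A row lasts 1/12 s, in which the tool goes at most 41.7 mm and 7.16 degrees, less where a joint would pass 70% of its speed; a pose out of reach is approached as far as the arm can. A call with a gripper value outside its range is refused whole. The fingers move at their own pace and stop on an object; "newtons" is the grip in N (left out, the last holds). Time passes only in rows, so rows that repeat a pose let the fingers close. It gives the time, the measured TCP pose, the force and the opening at its end, in the units of the state.
- env.state(): the state, without advancing time (a new reading comes with each control period).
- env.grab_frame(name): name is "scene" or "side" or "wrist"; returns (picture, depth): 384x512x3 uint8, red, green, blue; 384x512 float32, mm along the optical axis (not along the pixel's ray), 0 where there is no reading.
- env.calibration(name): a dict with "K" (3x3 intrinsics, pixels), "k1" (the pictures are not rectified: a ray, as slopes to the right and down, at radius r is drawn at 1 + k1 r^2 times it, then the intrinsics apply), "camera_from_world" (4x4, takes a point from world to camera coordinates); the wrist camera has in their place "T_tool_cam" (4x4, takes a point from camera to tool coordinates, whose origin is the TCP and whose axes are the tool frame's). Camera axes: x right, y up, looking along -z (the intrinsics and any distortion apply to the point x, -y, -z); pixel columns grow to the right and rows downward; lengths in mm; the calibration is good to about 2 mm. A picture is of the moment at which its call begins: read the wrist's pose just before it. calibration takes no time and is no camera call.
- env.job_done(): hands the job in, once; it reports no verdict.
Trained networks look in the newest picture that a camera, given by its name, has taken for a name from the list of things; names that differ only in an ending like _2 or _b are one class to them, and where a whole thing is asked for, a point or a joint stands for the part that bears it (a point fixed in the world has none). Each returns a list of dicts, best first, with "p" (0 to 1); they miss things now and then, are a little off and sometimes report something else, mostly with a low value. They report only what shows in the picture. A call takes as long as a camera call. They do not tell look-alikes from the thing itself.
- env.search_frame(camera, label): "point" ([x, y, z] in mm, in world coordinates, good to about 4 mm: the middle of the surface that is visible of it).
The state is a dict: "time_s": time; "qpos": joint angles; "qvel": joint speeds; "effort": joint torques, N m; "ee_pos": TCP position; "ee_rot": TCP orientation; "force": force on the tool from outside, world axes, zero at the start; "torque": the same for the moment, N m; "gripper_width": finger opening in mm.
Only numpy, scipy, OpenCV 4.12 (cv2) and the standard library are available. Lean on these libraries where they do the work, as an engineer would, in place of code of your own. Each camera call takes 0.05 s, during which the arm holds its last target.

### The job

One of the four look-alike cartons still has a steel part in it and the other three are empty: find the heavy one by feel and put it upright on the roller track, gently pushed up until its short end is square against the stop plate. Leave the three empty cartons standing on the bench where they were, keep all cartons upright and never drop one, and do not disturb the other things.

Things in the scene. Friction and masses are not known exactly. Their poses are not given: they have to be found in the camera images.
- carton_a: one of four outwardly identical closed cardboard cartons, 95 long (own x) x 60 wide (own y) x 75 high, taped shut, standing on the bench. Origin: centre of the underside. It can be gripped across its 60 width. Any one of the four may be the one with the steel part inside: that one weighs 0.45 to 0.65 kg in all, an empty one 0.11 to 0.18 kg. It looks no different; the contents sit at its middle and cannot be seen
- carton_b: one of four outwardly identical closed cardboard cartons, 95 long (own x) x 60 wide (own y) x 75 high, taped shut, standing on the bench. Origin: centre of the underside. It can be gripped across its 60 width. Any one of the four may be the one with the steel part inside: that one weighs 0.45 to 0.65 kg in all, an empty one 0.11 to 0.18 kg. It looks no different; the contents sit at its middle and cannot be seen
- carton_c: one of four outwardly identical closed cardboard cartons, 95 long (own x) x 60 wide (own y) x 75 high, taped shut, standing on the bench. Origin: centre of the underside. It can be gripped across its 60 width. Any one of the four may be the one with the steel part inside: that one weighs 0.45 to 0.65 kg in all, an empty one 0.11 to 0.18 kg. It looks no different; the contents sit at its middle and cannot be seen
- carton_d: one of four outwardly identical closed cardboard cartons, 95 long (own x) x 60 wide (own y) x 75 high, taped shut, standing on the bench. Origin: centre of the underside. It can be gripped across its 60 width. Any one of the four may be the one with the steel part inside: that one weighs 0.45 to 0.65 kg in all, an empty one 0.11 to 0.18 kg. It looks no different; the contents sit at its middle and cannot be seen
- track: fixed roller track on the bench: two grey side rails with locked steel rollers between (nothing rolls on its own; treat the roller tops as a flat deck), 240 long (own x) x 180 wide (own y), deck 35 above the bench. At its far end (own +x) stands a rigid grey stop plate 180 wide, its top 85 above the bench. Origin: centre of the underside; own z up
- seat (a point): middle of the stop plate's face at deck height; axes as the track's: +x points from the deck into the plate, so the deck lies at negative x. The carton's middle is 47.5 short of it (own -x) when its short end touches. Nothing stands on the deck
- tape_roll: bystander: a grey roll of tape lying flat, 80 outside, 48 high, with the ball sitting in its top. Origin: centre of the underside
- ball_center (a point): bystander: centre of an ivory-white ball 57 across that sits in the tape roll, its top about 91 above the bench
- mug: bystander: an empty mug, 74 across, 85 high, handle to its own +y. Origin: centre of the underside
- glue_bottle: bystander: a white bottle, 50 across, 130 high. Origin: centre of the underside
- wrench: bystander: a wrench lying flat at the back edge of the working area, about 160 long
Mind the look-alikes: they are no part of the job. What is shaped like the carton_d but turquoise or yellow is not meant. Leave any pink look-alike of the carton_a alone.

How it is judged (in metres and radians):
At the end, for the whole second after the job is handed in: The carton with the steel part stands upright and still on the deck (over 3.2 N on it), short end within 5 mm of the stop plate, square within 0.1 rad, within 55 mm of the centre line; the empty ones stand upright and still on the bench within 50 mm of where they started (((contact force between carton_a and track above 3.2 N and x of carton_a in the frame of seat between -0.0525 and -0.044 m and y of carton_a in the frame of seat between -0.055 and 0.055 m and angle between the x axis of carton_a and the x axis of track, either way round below 0.1 rad and angle between each of carton_a, carton_b, carton_c, carton_d's own z axis and vertical below 0.08 rad and linear speed of each of carton_a, carton_b, carton_c, carton_d below 0.02 m/s and height (world z) of each of carton_b, carton_c, carton_d below 0.01 m and distance of each of carton_b, carton_c, carton_d from where it was at the start of the episode below 0.05 m) or (contact force between carton_b and track above 3.2 N and x of carton_b in the frame of seat between -0.0525 and -0.044 m and y of carton_b in the frame of seat between -0.055 and 0.055 m and angle between the x axis of carton_b and the x axis of track, either way round below 0.1 rad and angle between each of carton_b, carton_a, carton_c, carton_d's own z axis and vertical below 0.08 rad and linear speed of each of carton_b, carton_a, carton_c, carton_d below 0.02 m/s and height (world z) of each of carton_a, carton_c, carton_d below 0.01 m and distance of each of carton_a, carton_c, carton_d from where it was at the start of the episode below 0.05 m) or (contact force between carton_c and track above 3.2 N and x of carton_c in the frame of seat between -0.0525 and -0.044 m and y of carton_c in the frame of seat between -0.055 and 0.055 m and angle between the x axis of carton_c and the x axis of track, either way round below 0.1 rad and angle between each of carton_c, carton_a, carton_b, carton_d's own z axis and vertical below 0.08 rad and linear speed of each of carton_c, carton_a, carton_b, carton_d below 0.02 m/s and height (world z) of each of carton_a, carton_b, carton_d below 0.01 m and distance of each of carton_a, carton_b, carton_d from where it was at the start of the episode below 0.05 m) or (contact force between carton_d and track above 3.2 N and x of carton_d in the frame of seat between -0.0525 and -0.044 m and y of carton_d in the frame of seat between -0.055 and 0.055 m and angle between the x axis of carton_d and the x axis of track, either way round below 0.1 rad and angle between each of carton_d, carton_a, carton_b, carton_c's own z axis and vertical below 0.08 rad and linear speed of each of carton_d, carton_a, carton_b, carton_c below 0.02 m/s and height (world z) of each of carton_a, carton_b, carton_c below 0.01 m and distance of each of carton_a, carton_b, carton_c from where it was at the start of the episode below 0.05 m))); the robot touches nothing.
It fails at once if a carton is tipped more than about 30 degrees (angle between any of carton_a, carton_b, carton_c, carton_d's own z axis and vertical above 0.52 rad).
It fails at once if a bystander (tape roll, ball, mug, bottle, wrench) is shifted by more than 30 mm (distance of any of tape_roll, ball_center, mug, glue_bottle, wrench from where it was at the start of the episode above 0.03 m).
It fails at once if the roller track or its stop plate is struck or pressed with more than 60 N (not gentle) (contact force between anything else and track above 60 N).
It fails at once if a carton is let fall (moves faster than 0.5 m/s while the fingers do not touch it, as after a drop of more than about 13 mm) ((linear speed of carton_a above 0.5 m/s and contact force between the fingers and carton_a below 0.05 N) or (linear speed of carton_b above 0.5 m/s and contact force between the fingers and carton_b below 0.05 N) or (linear speed of carton_c above 0.5 m/s and contact force between the fingers and carton_c below 0.05 N) or (linear speed of carton_d above 0.5 m/s and contact force between the fingers and carton_d below 0.05 N)).
It also fails if it takes over 72 s, if anything falls off the work surface, if the arm or the gripper's body presses on something with over 40 N, if the wrist force passes 120 N, or if a joint passes its speed limit or range.

## Working session

There is one attempt and no reset: what is moved stays moved. The work goes in short steps, Python scripts to look and compute and a tool call to move; the robot and the scene stay as the last step left them, time stands still between calls to the robot, and variables do not carry over. Pictures are saved under pics/ and viewed, and the job is handed in when it is done.

Besides the shell and the picture viewer there is one more tool, called after ">>>" by a JSON object that holds its "fn" and its "kwargs", one argument or row to a line. arm_command: Moves the arm, as the interface text tells. Its arguments: {"type":"object","properties":{"slide":{"type":"array","items":{"type":"array","items":{"type":"number"}}},"turn":{"type":"array","items":{"type":"array","items":{"type":"number"}}},"grip":{"type":"array","items":{"type":"number"}},"newtons":{"type":"number"}},"required":["slide","turn","grip"]}

```bash
ls; mkdir -p pics
python3 - <<'E'
from workcell import env
import cv2,numpy as np
print(env.state())
for n in ["scene","side"]:
    p,d=env.grab_frame(n); cv2.imwrite(f"pics/{n}0.png",p[:,:,::-1]); np.savez(f"{n}0.npz",p=p,d=d)
    print(n,env.calibration(n))
print(env.calibration("wrist"))
E
```

```text
pics
{'time_s': 0.0, 'qpos': array([-6.51476893e+01,  1.83513242e+01,  8.97063986e+01, -4.10061598e-04,
        7.20441805e+01, -1.14571531e+00]), 'qvel': array([0.02584177, 0.00387098, 0.00345816, 0.05961092, 0.01518035,
       0.02949907]), 'effort': array([-3.37453501e-03, -4.12476110e+01, -2.31981432e+01,  7.26440549e-02,
        4.55460779e-02, -1.14132763e-04]), 'ee_pos': array([ 251.83820276, -516.36618031,  221.12350288]), 'ee_rot': array([-90.92651264,  89.89809603, 115.07164011]), 'force': array([-1.39513794,  0.12203477,  0.47207253]), 'torque': array([-0.0164693 ,  0.01038568,  0.01200843]), 'gripper_width': 91.30998521243876}
scene {'K': array([[457.71204646,   0.        , 253.15589011],
       [  0.        , 457.71204646, 189.61339103],
       [  0.        ,   0.        ,   1.        ]]), 'k1': -0.03341428553796268, 'camera_from_world': array([[-8.47954686e-01,  5.29876962e-01,  1.42567751e-02,
         4.43596994e+02],
       [-4.40613425e-01, -7.19549395e-01,  5.36757374e-01,
         2.02622435e+02],
       [ 2.94673820e-01,  4.48864204e-01,  8.43616184e-01,
        
[... 505 characters left out ...]
1785e-01,  6.47362793e-01,  5.69523569e-01,
        -9.62911183e+02],
       [ 0.00000000e+00,  0.00000000e+00,  0.00000000e+00,
         1.00000000e+00]])}
{'K': array([[310.83619599,   0.        , 252.80341907],
       [  0.        , 310.83619599, 194.67142874],
       [  0.        ,   0.        ,   1.        ]]), 'k1': -0.0274961351884629, 'T_tool_cam': array([[-4.42338758e-04,  2.84598962e-01, -9.58646564e-01,
        -1.61897287e+02],
       [ 9.99999867e-01, -1.26866401e-04, -4.99083565e-04,
         1.02942026e+00],
       [-2.63658704e-04, -9.58646658e-01, -2.84598869e-01,
        -8.10652942e+01],
       [ 0.00000000e+00,  0.00000000e+00,  0.00000000e+00,
         1.00000000e+00]])}
```

View pics/scene0.png

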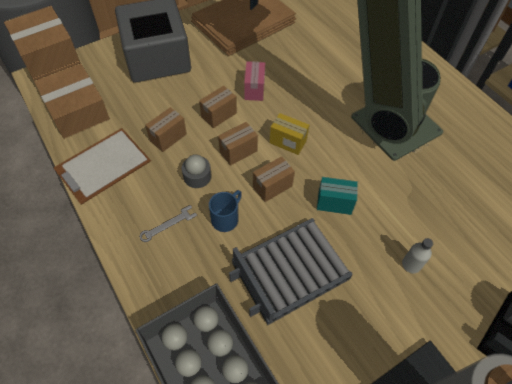

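View pics/side0.png

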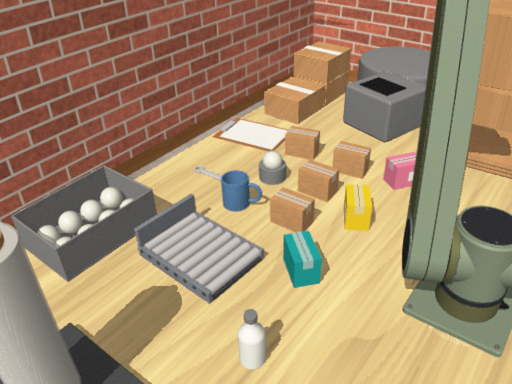

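```bash
cat > h.py <<'E'
import numpy as np,cv2
from workcell import env
def rays(n,cal):
    K=cal["K"];u,v=np.meshgrid(np.arange(512.),np.arange(384.))
    D=np.array([cal["k1"],0,0,0,0.])
    pts=cv2.undistortPoints(np.stack([u.ravel(),v.ravel()],1).reshape(-1,1,2),K,D).reshape(384,512,2)
    return pts
def cloud(n,d,Tcw=None):
    cal=env.calibration(n); s=rays(n,cal)
    c=np.stack([s[...,0]*d,-s[...,1]*d,-d],-1)
    if Tcw is None: T=np.linalg.inv(cal["camera_from_world"])
    else: T=Tcw
    return c@T[:3,:3].T+T[:3,3]
def proj(n,P):
    cal=env.calibration(n);T=cal["camera_from_world"];c=np.asarray(P)@T[:3,:3].T+T[:3,3]
    x,y=c[:,0]/-c[:,2],-c[:,1]/-c[:,2];f=1+cal["k1"]*(x*x+y*y);K=cal["K"]
    return np.stack([x*f*K[0,0]+K[0,2],y*f*K[1,1]+K[1,2]],1)
E
python3 - <<'E'
from h import *
for n in ["scene","side"]:
    z=np.load(n+"0.npz");W=cloud(n,z["d"]);p=z["p"]
    W[z["d"]==0]=np.nan
    # topdown: x 200..900 up, y -600..500 ; 1.5mm... 
    s=0.6
    img=np.zeros((480,720,3),np.uint8);H=np.full((480,720),-1e9)
    r=((900-W[...,0])*s).ravel();c=((600-W[...,1])*s).ravel();zz=W[...,2].ravel();cc=p.reshape(-1,3)
    ok=np.isfinite(zz)&(r>=0)&(r<480)&(c>=0)&(c<720)&(zz<200)
    o=np.argsort(np.where(ok,zz,-1e9));o=o[ok[o]]
    for dr in(0,1):
     for dc in (0,1):
      rr=np.clip(r[o].astype(int)+dr,0,479);c2=np.clip(c[o].astype(int)+dc,0,719)
      img[rr,c2]=cc[o]
    cv2.imwrite(f"pics/top_{n}.png",img[:,:,::-1])
    px={"scene":[(166,118),(219,98),(238,135),(273,170),(196,163),(224,205),(168,223),(290,270),(238,265),(418,243),(290,125),(340,188),(120,200),(400,260)],"side":[(303,140),(352,152),(318,172),(292,200),(272,158),(236,180),(205,172),(205,250),(165,215),(252,330),(320,290)]}[n]
    for a,b in px: print(n,(a,b),W[b,a].round())
E
```

```text
scene (166, 118) [ 616. -327.   75.]
scene (219, 98) [ 447. -316.   74.]
scene (238, 135) [ 473. -163.   77.]
scene (273, 170) [454. -13.  76.]
scene (196, 163) [ 620. -135.   83.]
scene (224, 205) [607. -14.  25.]
scene (168, 223) [756. -53.   8.]
scene (290, 270) [565. 235.  36.]
scene (238, 265) [666. 159.  40.]
scene (418, 243) [277. 356.  86.]
scene (290, 125) [ 327. -118.   77.]
scene (340, 188) [336. 127.  77.]
scene (120, 200) [ 836. -190.    1.]
scene (400, 260) [297. 350.  -1.]
side (303, 140) [ 606. -298.   61.]
side (352, 152) [ 441. -304.   71.]
side (318, 172) [ 462. -150.   75.]
side (292, 200) [449.  -5.  73.]
side (272, 158) [ 604. -134.   77.]
side (236, 180) [641. -17.  52.]
side (205, 172) [790. -47.   6.]
side (205, 250) [532. 228.  33.]
side (165, 215) [658. 227.  77.]
side (252, 330) [272. 381.  99.]
side (320, 290) [268. 152.   2.]
```

Run:
```python
from h import *
for l in ["carton_a","track","mug","tape_roll","glue_bottle","wrench"]:
  for n in ["scene","side"]:
    for q in env.search_frame(n,l): print(n,l,np.round(q["point"]),round(q["p"],2))
```

```text
scene carton_a [ 336. -108.   71.] 0.97
scene carton_a [ 310. -330.   74.] 0.93
scene carton_a [ 628. -301.   71.] 0.91
scene carton_a [ 475. -145.   71.] 0.69
scene carton_a [459.   7.  74.] 0.68
scene carton_a [ 458. -298.   68.] 0.67
scene carton_a [344. 132.  77.] 0.6
scene carton_a [617.   1.  50.] 0.34
side carton_a [ 608. -297.   53.] 0.93
side carton_a [322. 145.  72.] 0.83
side carton_a [439.  19.  58.] 0.82
side carton_a [ 441. -290.   55.] 0.78
side carton_a [ 296. -320.   56.] 0.71
side carton_a [313. -91.  70.] 0.63
side carton_a [ 457. -139.   57.] 0.62
scene track [567. 230.  37.] 0.6
scene track [ 472. -145.   73.] 0.41
side track [554. 240.  34.] 0.87
scene mug [618.   2.  49.] 0.61
side mug [601.  26.  58.] 0.67
side mug [785. -50.   7.] 0.45
scene tape_roll [ 632. -116.   46.] 0.73
side tape_roll [ 593. -122.   28.] 0.57
scene glue_bottle [294. 377.  81.] 0.78
side glue_bottle [270. 386.  79.] 0.58
side glue_bottle [601.  24.  61.] 0.26
scene wrench [566. 232.  33.] 0.68
scene wrench [757. -57.   6.] 0.56
side wrench [787. -52.  10.] 0.67
```

View pics/top_scene.png

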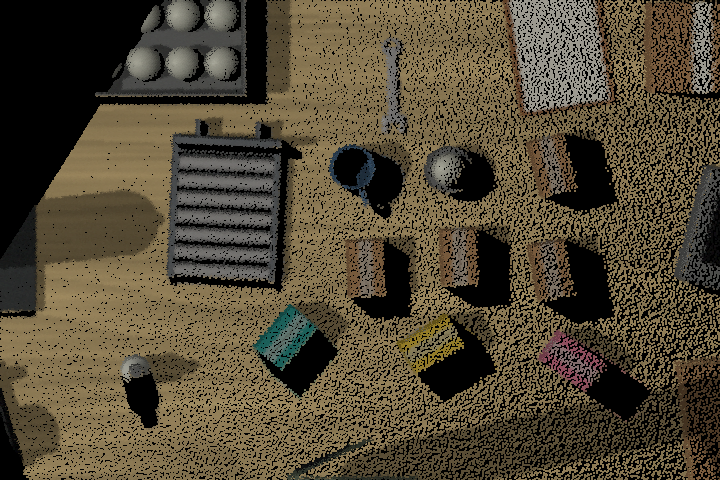

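Run:
```python
from h import *
from scipy import ndimage
for n in ["scene","side"]:
    z=np.load(n+"0.npz");d=z["d"];W=cloud(n,d)
    def fit(m,name):
        l,k=ndimage.label(m)
        for i in range(1,k+1):
            q=l==i
            if q.sum()<80: continue
            P=W[q]; r=cv2.minAreaRect(P[:,:2].astype(np.float32))
            print(n,name,q.sum(),"mean",P.mean(0).round(),"rect",np.round(r[0]),np.round(r[1]),round(r[2],1),"rgb",z["p"][q].mean(0).round())
    box=(d>0)&(W[...,0]>250)&(W[...,0]<900)&(W[...,1]>-600)&(W[...,1]<450)
    fit(box&(abs(W[...,2]-75)<5),"z75")
    fit(box&(abs(W[...,2]-35)<5)&(W[...,1]>80),"z35")
    fit(box&(abs(W[...,2]-85)<6),"z85")
```

```text
scene z75 109 mean [ 551. -559.   75.] rect [ 548. -559.] [ 13. 139.] 73.3 rgb [59. 59. 58.]
scene z75 430 mean [ 299. -352.   75.] rect [ 297. -355.] [105.  59.] 57.2 rgb [136.  89.  97.]
scene z75 512 mean [ 451. -316.   75.] rect [ 450. -317.] [98. 65.] 10.1 rgb [118.  96.  72.]
scene z75 100 mean [ 800. -478.   75.] rect [ 800. -477.] [102.  11.] 1.3 rgb [96. 72. 48.]
scene z75 571 mean [ 626. -318.   75.] rect [ 625. -320.] [99. 65.] 13.8 rgb [118.  96.  73.]
scene z75 570 mean [ 328. -116.   75.] rect [ 327. -117.] [65. 97.] 29.9 rgb [138. 120.  57.]
scene z75 605 mean [ 473. -163.   75.] rect [ 472. -165.] [98. 65.] 2.5 rgb [117.  96.  72.]
scene z75 694 mean [455.  -7.  75.] rect [454.  -9.] [97. 63.] 3.1 rgb [118.  96.  72.]
scene z75 95 mean [ 623. -137.   75.] rect [ 621. -143.] [38. 52.] 50.4 rgb [126. 126. 115.]
scene z75 716 mean [339. 126.  75.] rect [339. 124.] [64. 93.] 50.3 rgb [ 53. 101.  94.]
scene z35 3693 mean [542. 231.  34.] rect [548. 228.] [182. 230.] 86.9 rgb [101. 100.  97.]
scene z85 192 mean [ 535. -554.   85.] rect [ 533. -554.] [ 14. 197.] 73.9 rgb [59
[... 2107 characters left out ...]
269. 390.  35.] rect [271. 388.] [46. 19.] 35.6 rgb [212. 210. 198.]
side z85 471 mean [ 807. -521.   88.] rect [ 820. -537.] [128. 157.] 88.6 rgb [202. 158. 114.]
side z85 196 mean [ 496. -555.   85.] rect [ 511. -556.] [207.  69.] 4.3 rgb [112. 111. 109.]
side z85 138 mean [619.  14.  82.] rect [619.  13.] [71. 75.] 41.1 rgb [ 89. 120. 150.]
side z85 114 mean [825. 195.  85.] rect [828. 195.] [  5. 139.] 89.6 rgb [123. 122. 120.]
side z85 416 mean [740. 328.  85.] rect [740. 320.] [259.  10.] 89.6 rgb [84. 82. 80.]
side z85 311 mean [661. 229.  83.] rect [661. 221.] [181.  16.] 85.7 rgb [118. 120. 122.]
side z85 234 mean [272. 383.  85.] rect [277. 380.] [47. 35.] 33.9 rgb [229. 227. 217.]
```

```bash
cat >> h.py <<'E'
from scipy.spatial.transform import Rotation as Ro
def cur():
    s=env.state(); r=s["ee_rot"]; return s,np.array(s["ee_pos"]),Ro.from_euler("xyz",r,degrees=True)
def plan(x,y,z,yaw):
    "carton yaw; jaws (tool y) along carton y, tool x down"
    s,p,R=cur(); M=R.as_matrix(); print("t",s["time_s"],"pos",p.round(1),"tooly",M[:,1].round(2),"q",np.round(s["qpos"]),"F",np.round(s["force"],2),"w",round(s["gripper_width"],1))
    for sg in (1,-1):
        a=np.radians(yaw); ty=sg*np.array([-np.sin(a),np.cos(a),0]); tx=np.array([0,0,-1.])
        G=np.stack([tx,ty,np.cross(tx,ty)],1)
        rv=Ro.from_matrix(M.T@G).as_rotvec()
        if np.linalg.norm(rv)<1.7: print("slide cm",(M.T@(np.array([x,y,z])-p)/10).round(2),"turn",rv.round(3))
E
python3 - <<'E'
from h import *
plan(449,-317,200,9.7)
E
```

```text
t 0.7 pos [ 252.  -516.8  222. ] tooly [ 0.44 -0.9   0.  ] q [-65.  18.  90.  -0.  72.  -1.] F [-0.41  0.58  0.39] w 90.9
slide cm [  2.2   -9.33 -26.46] turn [ 0.284  0.    -0.   ]
```

>>> {"fn": "arm_command", "kwargs": {
  "slide": [
    [2.2,-9.33,-26.46],
    [2.2,-9.33,-26.46],
    [2.2,-9.33,-26.46],
    [2.2,-9.33,-26.46],
    [2.2,-9.33,-26.46],
    [2.2,-9.33,-26.46],
    [2.2,-9.33,-26.46],
    [2.2,-9.33,-26.46],
    [2.2,-9.33,-26.46],
    [2.2,-9.33,-26.46],
    [2.2,-9.33,-26.46]
  ],
  "turn": [
    [0.284,0,0],
    [0.284,0,0],
    [0.284,0,0],
    [0.284,0,0],
    [0.284,0,0],
    [0.284,0,0],
    [0.284,0,0],
    [0.284,0,0],
    [0.284,0,0],
    [0.284,0,0],
    [0.284,0,0]
  ],
  "grip": [0,0,0,0,0,0,0,0,0,0,0],
  "newtons": 25
}}

```text
time_s: 1.62
ee_pos: [448.3, -317.9, 200.1]
ee_rot: [73.2, 90.0, -97.2]
force: [0.1, -0.8, -0.4]
gripper_width: 91.4
```

Run:
```python
from h import *
plan(449,-317,34,9.7)
p,d=env.grab_frame("wrist"); cv2.imwrite("pics/w1.png",p[:,:,::-1])
```

```text
t 1.6167 pos [ 448.3 -317.9  200.1] tooly [ 0.17 -0.99  0.  ] q [-37.  17.  95.  -0.  68.  44.] F [ 0.09 -0.79 -0.36] w 91.4
slide cm [16.61 -0.08 -0.09] turn [-0.001  0.    -0.001]
```

View pics/w1.png

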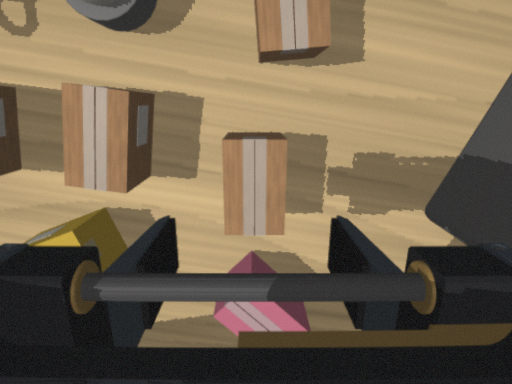

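>>> {"fn": "arm_command", "kwargs": {
  "slide": [
    [4,-0.08,-0.09],
    [8,-0.08,-0.09],
    [12,-0.08,-0.09],
    [15,-0.08,-0.09],
    [16.6,-0.08,-0.09],
    [16.6,-0.08,-0.09],
    [16.6,-0.08,-0.09],
    [16.6,-0.08,-0.09],
    [16.6,-0.08,-0.09],
    [16.6,-0.08,-0.09],
    [16.6,-0.08,-0.09],
    [16.6,-0.08,-0.09],
    [16.6,-0.08,-0.09]
  ],
  "turn": [
    [0,0,0],
    [0,0,0],
    [0,0,0],
    [0,0,0],
    [0,0,0],
    [0,0,0],
    [0,0,0],
    [0,0,0],
    [0,0,0],
    [0,0,0],
    [0,0,0],
    [0,0,0],
    [0,0,0]
  ],
  "grip": [0,0,0,0,0,0,255,255,255,255,255,255,255]
}}

```text
time_s: 2.75
ee_pos: [450.6, -316.9, 35.3]
ee_rot: [126.2, 89.8, -44.1]
force: [-0.4, -0.8, 6.4]
gripper_width: 59.9
```

Run:
```python
from h import *
plan(449,-317,42,9.7)
```

```text
t 2.75 pos [ 450.6 -316.9   35.3] tooly [ 0.17 -0.99  0.  ] q [-36.  27. 107.  -0.  46.  44.] F [-0.41 -0.8   6.35] w 59.9
slide cm [-0.67 -0.02  0.16] turn [ 0.001 -0.002 -0.003]
```

>>> {"fn": "arm_command", "kwargs": {
  "slide": [
    [-0.3,0,0],
    [-0.6,0,0],
    [-0.9,0,0],
    [-0.9,0,0],
    [-0.9,0,0],
    [-0.9,0,0],
    [-0.9,0,0],
    [-0.9,0,0]
  ],
  "turn": [
    [0,0,0],
    [0,0,0],
    [0,0,0],
    [0,0,0],
    [0,0,0],
    [0,0,0],
    [0,0,0],
    [0,0,0]
  ],
  "grip": [255,255,255,255,255,255,255,255]
}}

```text
time_s: 3.42
ee_pos: [449.6, -315.9, 42.7]
ee_rot: [-44.5, 90.0, 145.3]
force: [-0.5, -0.3, -1.2]
gripper_width: 60.2
```

Run:
```python
from h import *
plan(449,-317,42,9.7)
for i in range(6):
    p,d=env.grab_frame("wrist"); s=env.state(); print(np.round(s["force"],2), np.round(s["effort"][1:3],2))
cv2.imwrite("pics/w2.png",p[:,:,::-1])
```

```text
t 3.4167 pos [ 449.6 -315.9   42.7] tooly [ 0.17 -0.99 -0.  ] q [-36.  26. 107.  -0.  47.  44.] F [-0.47 -0.3  -1.23] w 60.2
slide cm [0.07 0.1  0.08] turn [0. 0. 0.]
[-0.44  0.46 -1.75] [-43.35 -17.74]
[ 1.36 -0.47 -0.89] [-43.34 -17.74]
[-0.12  0.49 -2.27] [-43.33 -17.74]
[ 0.21 -0.11 -1.32] [-43.32 -17.74]
[-0.79  0.08 -1.23] [-43.32 -17.75]
[ 0.03  0.72 -1.22] [-43.32 -17.75]
```

View pics/w2.png

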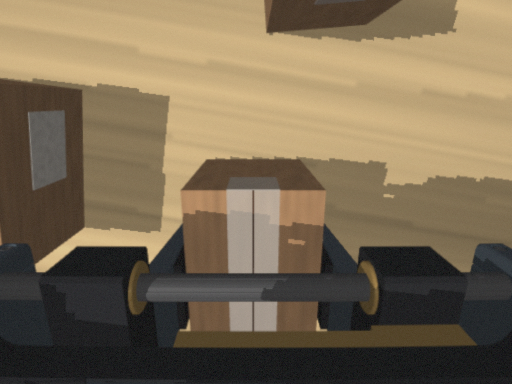

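>>> {"fn": "arm_command", "kwargs": {
  "slide": [
    [0.3,0,0],
    [0.6,0,0],
    [0.75,0,0],
    [0.75,0,0],
    [0.75,0,0],
    [0.75,0,0],
    [0.75,0,0],
    [0.75,0,0],
    [0.75,0,0],
    [-3,0,0],
    [-7,0,0],
    [-11,0,0],
    [-11,0,0],
    [-11,0,0],
    [-11,0,0]
  ],
  "turn": [
    [0,0,0],
    [0,0,0],
    [0,0,0],
    [0,0,0],
    [0,0,0],
    [0,0,0],
    [0,0,0],
    [0,0,0],
    [0,0,0],
    [0,0,0],
    [0,0,0],
    [0,0,0],
    [0,0,0],
    [0,0,0],
    [0,0,0]
  ],
  "grip": [255,255,255,255,0,0,0,0,0,0,0,0,0,0,0]
}}

```text
time_s: 4.97
ee_pos: [449.2, -315.7, 152.6]
ee_rot: [-39.9, 90.0, 149.9]
force: [-0.8, 0.2, 0.1]
gripper_width: 91.5
```

Run:
```python
from h import *
plan(624,-319,152,14.5)
```

```text
t 4.9667 pos [ 449.2 -315.7  152.6] tooly [ 0.17 -0.99 -0.  ] q [-36.  19.  99.  -0.  62.  44.] F [-0.78  0.16  0.07] w 91.5
slide cm [  0.04   3.28 -17.17] turn [-0.083  0.001  0.001]
```

Carton at (449,-317) is about 1.3 N: empty. Next, the carton at (624,-319).

>>> {"fn": "arm_command", "kwargs": {
  "slide": [
    [0,3.28,-17.17],
    [0,3.28,-17.17],
    [0,3.28,-17.17],
    [0,3.28,-17.17],
    [0,3.28,-17.17],
    [0,3.28,-17.17],
    [0,3.28,-17.17],
    [0,3.28,-17.17]
  ],
  "turn": [
    [-0.083,0,0],
    [-0.083,0,0],
    [-0.083,0,0],
    [-0.083,0,0],
    [-0.083,0,0],
    [-0.083,0,0],
    [-0.083,0,0],
    [-0.083,0,0]
  ],
  "grip": [0,0,0,0,0,0,0,0]
}}

```text
time_s: 5.63
ee_pos: [622.4, -319.1, 151.7]
ee_rot: [-34.5, 89.8, 159.9]
force: [-0.9, -0.7, 0.9]
gripper_width: 91.2
```

Run:
```python
from h import *
plan(624,-319,36,14.5)
p,d=env.grab_frame("wrist"); cv2.imwrite("pics/w3.png",p[:,:,::-1])
```

```text
t 5.6333 pos [ 622.4 -319.1  151.7] tooly [ 0.25 -0.97 -0.  ] q [-28.  32.  77.  -0.  71.  47.] F [-0.86 -0.69  0.88] w 91.2
slide cm [11.57  0.05 -0.19] turn [-0.001  0.003  0.002]
```

View pics/w3.png

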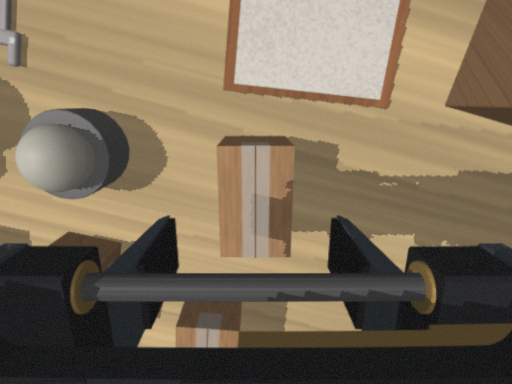

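>>> {"fn": "arm_command", "kwargs": {
  "slide": [
    [4,0.05,-0.15],
    [8,0.05,-0.15],
    [10.5,0.05,-0.15],
    [11.57,0.05,-0.15],
    [11.57,0.05,-0.15],
    [11.57,0.05,-0.15],
    [11.57,0.05,-0.15],
    [11.57,0.05,-0.15],
    [11.57,0.05,-0.15],
    [11.57,0.05,-0.15],
    [11.57,0.05,-0.15],
    [11.3,0.05,-0.15],
    [11.0,0.05,-0.15],
    [10.67,0.05,-0.15],
    [10.67,0.05,-0.15],
    [10.67,0.05,-0.15],
    [10.67,0.05,-0.15],
    [10.67,0.05,-0.15],
    [10.67,0.05,-0.15]
  ],
  "turn": [
    [0,0,0],
    [0,0,0],
    [0,0,0],
    [0,0,0],
    [0,0,0],
    [0,0,0],
    [0,0,0],
    [0,0,0],
    [0,0,0],
    [0,0,0],
    [0,0,0],
    [0,0,0],
    [0,0,0],
    [0,0,0],
    [0,0,0],
    [0,0,0],
    [0,0,0],
    [0,0,0],
    [0,0,0]
  ],
  "grip": [0,0,0,0,0,255,255,255,255,255,255,255,255,255,255,255,255,255,255]
}}

```text
time_s: 7.27
ee_pos: [626.0, -319.4, 46.0]
ee_rot: [-32.2, 90.0, 162.3]
force: [0.5, 0.1, -1.8]
gripper_width: 60.1
```

Run:
```python
from h import *
for i in range(6):
    p,d=env.grab_frame("wrist"); s=env.state(); print(np.round(s["force"],2), np.round(s["effort"][1:3],2))
plan(624,-319,36,14.5)
```

```text
[-0.83 -0.25 -2.52] [-56.41 -21.1 ]
[-0.18 -0.61 -1.14] [-56.39 -21.1 ]
[ 0.03 -0.75 -0.94] [-56.38 -21.1 ]
[ 0.29 -0.09 -1.33] [-56.37 -21.1 ]
[-0.47 -0.19 -1.75] [-56.37 -21.1 ]
[ 0.12 -0.31 -1.55] [-56.37 -21.1 ]
t 7.5667 pos [ 626.1 -319.5   46.3] tooly [ 0.25 -0.97  0.  ] q [-28.  37.  84.  -0.  59.  48.] F [ 0.12 -0.31 -1.55] w 60.1
slide cm [ 1.03 -0.1   0.19] turn [-0.  0. -0.]
```

>>> {"fn": "arm_command", "kwargs": {
  "slide": [
    [0.3,0,0],
    [0.6,0,0],
    [0.85,0,0],
    [0.85,0,0],
    [0.85,0,0],
    [0.85,0,0],
    [0.85,0,0],
    [0.85,0,0],
    [0.85,0,0],
    [-3,0,0],
    [-7,0,0],
    [-11,0,0],
    [-11,0,0],
    [-11,0,0]
  ],
  "turn": [
    [0,0,0],
    [0,0,0],
    [0,0,0],
    [0,0,0],
    [0,0,0],
    [0,0,0],
    [0,0,0],
    [0,0,0],
    [0,0,0],
    [0,0,0],
    [0,0,0],
    [0,0,0],
    [0,0,0],
    [0,0,0]
  ],
  "grip": [255,255,255,255,0,0,0,0,0,0,0,0,0,0]
}}

```text
time_s: 8.73
ee_pos: [627.7, -320.3, 159.9]
ee_rot: [137.3, 89.6, -28.2]
force: [-0.1, -0.1, -0.5]
gripper_width: 90.9
```

Run:
```python
from h import *
plan(471,-164.5,154,2.5)
```

```text
t 8.7333 pos [ 627.7 -320.3  159.9] tooly [ 0.25 -0.97  0.  ] q [-28.  32.  76.  -0.  71.  48.] F [-0.13 -0.05 -0.46] w 90.9
slide cm [  0.44 -19.    11.27] turn [ 0.209 -0.006 -0.004]
```

>>> {"fn": "arm_command", "kwargs": {
  "slide": [
    [0.44,-19,11.27],
    [0.44,-19,11.27],
    [0.44,-19,11.27],
    [0.44,-19,11.27],
    [0.44,-19,11.27],
    [0.44,-19,11.27],
    [0.44,-19,11.27],
    [0.44,-19,11.27],
    [0.44,-19,11.27]
  ],
  "turn": [
    [0.209,-0.006,-0.004],
    [0.209,-0.006,-0.004],
    [0.209,-0.006,-0.004],
    [0.209,-0.006,-0.004],
    [0.209,-0.006,-0.004],
    [0.209,-0.006,-0.004],
    [0.209,-0.006,-0.004],
    [0.209,-0.006,-0.004],
    [0.209,-0.006,-0.004]
  ],
  "grip": [0,0,0,0,0,0,0,0,0]
}}

```text
time_s: 9.48
ee_pos: [470.7, -164.5, 151.6]
ee_rot: [-25.4, 89.6, 157.1]
force: [-0.7, -0.6, 0.6]
gripper_width: 91.5
```

Run:
```python
from h import *
plan(471,-164.5,36,2.5)
p,d=env.grab_frame("wrist"); cv2.imwrite("pics/w4.png",p[:,:,::-1])
```

```text
t 9.4833 pos [ 470.7 -164.5  151.6] tooly [ 0.04 -1.   -0.  ] q [-21.  15. 105.   0.  60.  67.] F [-0.72 -0.6   0.59] w 91.5
slide cm [11.56  0.03 -0.1 ] turn [-0.     0.006  0.003]
```

View pics/w4.png

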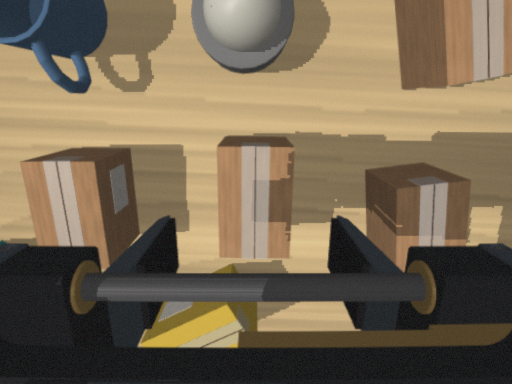

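>>> {"fn": "arm_command", "kwargs": {
  "slide": [
    [4,0.03,-0.05],
    [8,0.03,-0.05],
    [10.5,0.03,-0.05],
    [11.56,0.03,-0.05],
    [11.56,0.03,-0.05],
    [11.56,0.03,-0.05],
    [11.56,0.03,-0.05],
    [11.56,0.03,-0.05],
    [11.56,0.03,-0.05],
    [11.56,0.03,-0.05],
    [11.56,0.03,-0.05],
    [11.3,0.03,-0.05],
    [11.0,0.03,-0.05],
    [10.66,0.03,-0.05],
    [10.66,0.03,-0.05],
    [10.66,0.03,-0.05],
    [10.66,0.03,-0.05],
    [10.66,0.03,-0.05],
    [10.66,0.03,-0.05]
  ],
  "turn": [
    [0,0.004,0.002],
    [0,0.004,0.002],
    [0,0.004,0.002],
    [0,0.004,0.002],
    [0,0.004,0.002],
    [0,0.004,0.002],
    [0,0.004,0.002],
    [0,0.004,0.002],
    [0,0.004,0.002],
    [0,0.004,0.002],
    [0,0.004,0.002],
    [0,0.004,0.002],
    [0,0.004,0.002],
    [0,0.004,0.002],
    [0,0.004,0.002],
    [0,0.004,0.002],
    [0,0.004,0.002],
    [0,0.004,0.002],
    [0,0.004,0.002]
  ],
  "grip": [0,0,0,0,0,255,255,255,255,255,255,255,255,255,255,255,255,255,255]
}}

```text
time_s: 11.12
ee_pos: [469.2, -163.6, 45.1]
ee_rot: [-27.6, 89.8, 155.0]
force: [0.0, -0.1, -1.6]
gripper_width: 60.0
```

Run:
```python
from h import *
for i in range(6):
    p,d=env.grab_frame("wrist"); s=env.state(); print(np.round(s["force"],2), np.round(s["effort"][1:3],2))
plan(471,-164.5,36,2.5)
```

```text
[ 0.13  0.38 -2.04] [-38.79 -16.79]
[ 0.53 -0.06 -1.55] [-38.77 -16.78]
[-0.07 -0.11 -1.56] [-38.76 -16.78]
[ 0.18 -0.25 -1.18] [-38.75 -16.78]
[-1.4   0.41 -0.96] [-38.75 -16.78]
[ 1.24 -1.13 -1.54] [-38.75 -16.79]
t 11.4167 pos [ 469.3 -163.7   45.2] tooly [ 0.04 -1.   -0.  ] q [-21.  22. 113.   0.  45.  67.] F [ 1.24 -1.13 -1.54] w 60.0
slide cm [ 0.92  0.09 -0.17] turn [0.    0.002 0.001]
```

Empty as well (about 1.5 N); put down, and on to the one at (453,-8).

>>> {"fn": "arm_command", "kwargs": {
  "slide": [
    [0.3,0,0],
    [0.6,0,0],
    [0.85,0,0],
    [0.85,0,0],
    [0.85,0,0],
    [0.85,0,0],
    [0.85,0,0],
    [0.85,0,0],
    [0.85,0,0],
    [-3,0,0],
    [-7,0,0],
    [-11,0,0],
    [-11,0,0],
    [-11,0,0]
  ],
  "turn": [
    [0,0,0],
    [0,0,0],
    [0,0,0],
    [0,0,0],
    [0,0,0],
    [0,0,0],
    [0,0,0],
    [0,0,0],
    [0,0,0],
    [0,0,0],
    [0,0,0],
    [0,0,0],
    [0,0,0],
    [0,0,0]
  ],
  "grip": [255,255,255,255,0,0,0,0,0,0,0,0,0,0]
}}

```text
time_s: 12.58
ee_pos: [471.0, -164.3, 157.6]
ee_rot: [161.5, 89.8, -16.0]
force: [-0.1, 0.1, 0.3]
gripper_width: 91.2
```

Run:
```python
from h import *
plan(453,-8.5,154,2.5)
```

```text
t 12.5833 pos [ 471.  -164.3  157.6] tooly [ 0.04 -1.    0.  ] q [-21.  14. 105.   0.  60.  67.] F [-0.1   0.09  0.3 ] w 91.2
slide cm [  0.34 -15.65   1.12] turn [ 0.    -0.003 -0.001]
```

>>> {"fn": "arm_command", "kwargs": {
  "slide": [
    [0.34,-15.65,1.12],
    [0.34,-15.65,1.12],
    [0.34,-15.65,1.12],
    [0.34,-15.65,1.12],
    [0.34,-15.65,1.12],
    [0.34,-15.65,1.12],
    [0.34,-15.65,1.12],
    [0.34,-15.65,1.12]
  ],
  "turn": [
    [0,0,0],
    [0,0,0],
    [0,0,0],
    [0,0,0],
    [0,0,0],
    [0,0,0],
    [0,0,0],
    [0,0,0]
  ],
  "grip": [0,0,0,0,0,0,0,0]
}}

```text
time_s: 13.25
ee_pos: [451.4, -8.8, 151.4]
ee_rot: [-15.6, 89.8, 166.8]
force: [-0.1, -0.4, -0.2]
gripper_width: 90.8
```

Run:
```python
from h import *
plan(453,-8.5,36,2.5)
p,d=env.grab_frame("wrist"); cv2.imwrite("pics/w5.png",p[:,:,::-1])
```

```text
t 13.25 pos [451.4  -8.8 151.4] tooly [ 0.04 -1.   -0.  ] q [ -3.  11. 111.   0.  58.  85.] F [-0.09 -0.37 -0.17] w 90.8
slide cm [ 1.154e+01 -1.000e-02 -2.100e-01] turn [-0.001  0.004  0.001]
```

View pics/w5.png

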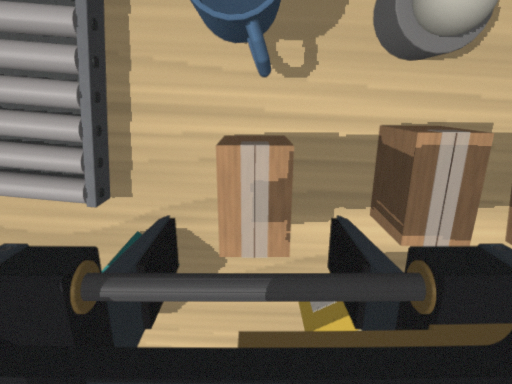

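>>> {"fn": "arm_command", "kwargs": {
  "slide": [
    [4,0,-0.1],
    [8,0,-0.1],
    [10.5,0,-0.1],
    [11.5,0,-0.1],
    [11.5,0,-0.1],
    [11.5,0,-0.1],
    [11.5,0,-0.1],
    [11.5,0,-0.1],
    [11.5,0,-0.1],
    [11.5,0,-0.1],
    [11.5,0,-0.1],
    [11.2,0,-0.1],
    [10.9,0,-0.1],
    [10.6,0,-0.1],
    [10.6,0,-0.1],
    [10.6,0,-0.1],
    [10.6,0,-0.1],
    [10.6,0,-0.1],
    [10.6,0,-0.1]
  ],
  "turn": [
    [0,0.003,0],
    [0,0.003,0],
    [0,0.003,0],
    [0,0.003,0],
    [0,0.003,0],
    [0,0.003,0],
    [0,0.003,0],
    [0,0.003,0],
    [0,0.003,0],
    [0,0.003,0],
    [0,0.003,0],
    [0,0.003,0],
    [0,0.003,0],
    [0,0.003,0],
    [0,0.003,0],
    [0,0.003,0],
    [0,0.003,0],
    [0,0.003,0],
    [0,0.003,0]
  ],
  "grip": [0,0,0,0,0,255,255,255,255,255,255,255,255,255,255,255,255,255,255],
  "newtons": 30
}}

```text
time_s: 14.88
ee_pos: [452.1, -7.7, 45.9]
ee_rot: [-95.2, 89.9, 87.3]
force: [-0.1, -0.1, -5.9]
gripper_width: 59.9
```

Run:
```python
from h import *
for i in range(5):
    p,d=env.grab_frame("wrist"); s=env.state(); print(np.round(s["force"],2), np.round(s["effort"][1:3],2))
plan(453,-8.5,160,2.5)
plan(590,226,160,-3)
```

```text
[ 0.37 -0.38 -5.63] [-36.72 -17.08]
[-0.43 -0.54 -5.89] [-36.71 -17.08]
[ 0.03 -0.28 -6.23] [-36.7  -17.08]
[-0.91 -0.05 -5.71] [-36.7  -17.09]
[-0.45  0.69 -5.4 ] [-36.7  -17.09]
t 15.1333 pos [452.2  -7.7  46. ] tooly [ 0.04 -1.   -0.  ] q [ -2.  19. 119.   0.  42.  85.] F [-0.45  0.69 -5.4 ] w 59.6
slide cm [-11.4    0.06  -0.08] turn [ 0.    -0.001  0.001]
t 15.1333 pos [452.2  -7.7  46. ] tooly [ 0.04 -1.   -0.  ] q [ -2.  19. 119.   0.  42.  85.] F [-0.45  0.69 -5.4 ] w 59.6
slide cm [-11.36 -22.76 -14.79] turn [ 0.096 -0.     0.001]
```

>>> {"fn": "arm_command", "kwargs": {
  "slide": [
    [-2,0,0],
    [-5,0,0],
    [-8.4,0,0],
    [-8.4,-3,-2],
    [-8.4,-6,-4],
    [-8.4,-9.5,-6],
    [-8.4,-12.5,-8],
    [-8.4,-16,-10],
    [-8.4,-19,-12],
    [-8.4,-21.5,-13.6],
    [-8.4,-22.7,-14.3],
    [-8.4,-22.7,-14.3],
    [-8.4,-22.7,-14.3],
    [-8.4,-22.7,-14.3],
    [-8.4,-22.7,-14.3]
  ],
  "turn": [
    [0,0,0],
    [0,0,0],
    [0,0,0],
    [0,0,0],
    [0.02,0,0],
    [0.04,0,0],
    [0.06,0,0],
    [0.08,0,0],
    [0.096,0,0],
    [0.096,0,0],
    [0.096,0,0],
    [0.096,0,0],
    [0.096,0,0],
    [0.096,0,0],
    [0.096,0,0]
  ],
  "grip": [255,255,255,255,255,255,255,255,255,255,255,255,255,255,255]
}}

```text
time_s: 16.38
ee_pos: [584.4, 224.1, 130.2]
ee_rot: [-30.9, 89.9, 146.0]
force: [-0.4, -0.3, -5.6]
gripper_width: 59.9
```

Run:
```python
from h import *
plan(585,225.6,76,-3)
for n in ["scene","side"]:
    p,d=env.grab_frame(n); cv2.imwrite(f"pics/{n}1.png",p[:,:,::-1]); np.savez(f"{n}1.npz",p=p,d=d)
cv2.imwrite("pics/m1.png",np.hstack([cv2.imread("pics/scene1.png")[130:384,150:512],cv2.imread("pics/side1.png")[130:384,50:412]]))
p,d=env.grab_frame("wrist"); cv2.imwrite("pics/w6.png",p[:,:,::-1])
```

```text
t 16.3833 pos [584.4 224.1 130.2] tooly [-0.05 -1.   -0.  ] q [ 20.  27.  90.   0.  63. 113.] F [-0.39 -0.28 -5.65] w 59.9
slide cm [ 5.42 -0.16 -0.06] turn [-0.001  0.001  0.   ]
```

View pics/m1.png

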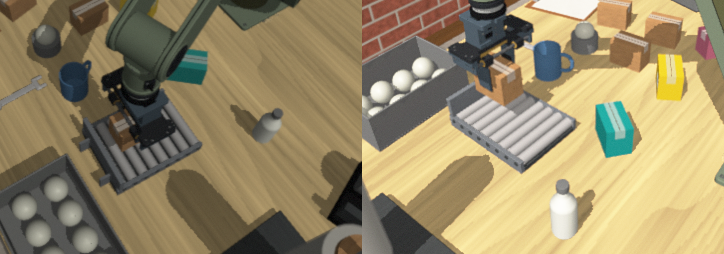

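View pics/w6.png

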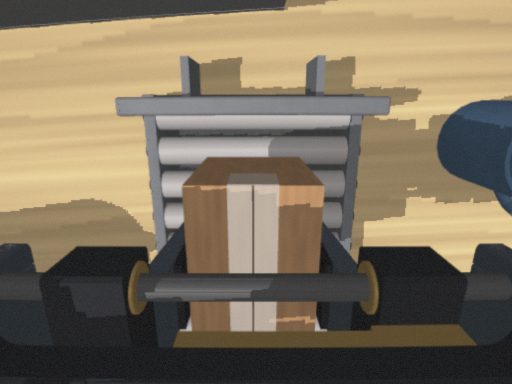

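>>> {"fn": "arm_command", "kwargs": {
  "slide": [
    [1.5,-0.1,0],
    [3,-0.15,0],
    [4.3,-0.15,0],
    [5.0,-0.15,0],
    [5.3,-0.15,0],
    [5.5,-0.15,0],
    [5.6,-0.15,0],
    [5.7,-0.15,0],
    [5.7,-0.15,0],
    [5.7,-0.15,0]
  ],
  "turn": [
    [0,0,0],
    [0,0,0],
    [0,0,0],
    [0,0,0],
    [0,0,0],
    [0,0,0],
    [0,0,0],
    [0,0,0],
    [0,0,0],
    [0,0,0]
  ],
  "grip": [255,255,255,255,255,255,255,255,255,255]
}}

```text
time_s: 17.37
ee_pos: [585.5, 226.9, 74.0]
ee_rot: [-130.6, 89.9, 46.4]
force: [-0.3, 0.4, -6.4]
gripper_width: 59.8
```

>>> {"fn": "arm_command", "kwargs": {
  "slide": [
    [0.1,0,0],
    [0.15,0,0],
    [0.2,0,0],
    [0.2,0,0],
    [0.2,0,0]
  ],
  "turn": [
    [0,0,0],
    [0,0,0],
    [0,0,0],
    [0,0,0],
    [0,0,0]
  ],
  "grip": [255,255,255,255,255]
}}

```text
time_s: 17.78
ee_pos: [585.6, 227.0, 73.1]
ee_rot: [-139.2, 89.8, 37.8]
force: [-3.6, 0.1, 6.0]
gripper_width: 60.2
```

>>> {"fn": "arm_command", "kwargs": {
  "slide": [
    [-0.1,0,-0.2],
    [-0.1,0,-0.5],
    [-0.1,0,-0.8],
    [-0.1,0,-1.1],
    [-0.1,0,-1.4],
    [-0.1,0,-1.6],
    [-0.1,0,-1.8],
    [-0.1,0,-1.8],
    [-0.1,0,-1.8]
  ],
  "turn": [
    [0,0,0],
    [0,0,0],
    [0,0,0],
    [0,0,0],
    [0,0,0],
    [0,0,0],
    [0,0,0],
    [0,0,0],
    [0,0,0]
  ],
  "grip": [255,255,255,255,255,255,255,255,255]
}}

```text
time_s: 18.53
ee_pos: [603.1, 226.2, 73.2]
ee_rot: [-96.5, 89.9, 80.5]
force: [-5.4, 1.3, 5.7]
gripper_width: 60.0
```

Run:
```python
from h import *
plan(612,224.2,74,-3)
_,p0,R=cur()
p,d=env.grab_frame("wrist"); cv2.imwrite("pics/w7.png",p[:,:,::-1])
T=np.eye(4);T[:3,:3]=R.as_matrix();T[:3,3]=p0
W=cloud("wrist",d,T@env.calibration("wrist")["T_tool_cam"])
# in track frame
a=np.radians(-3);X=W[...,0]*np.cos(a)+W[...,1]*np.sin(a)
Y=-W[...,0]*np.sin(a)+W[...,1]*np.cos(a)
pt=p0[0]*np.cos(a)+p0[1]*np.sin(a);X-=pt
m=(d>0)&(X>20)&(X<110)&(W[...,2]>28)&(W[...,2]<125)&(W[...,1]>130)&(W[...,1]<320)
for z0 in range(30,125,5):
    q=m&(W[...,2]>=z0)&(W[...,2]<z0+5)
    if q.sum(): print(z0,q.sum(),np.percentile(X[q],[0,2,10,50,90,98,100]).round(1))
```

```text
t 18.5333 pos [603.1 226.2  73.2] tooly [-0.05 -1.   -0.  ] q [ 19.  31.  91.   0.  57. 112.] F [-5.39  1.29  5.68] w 60.0
slide cm [-0.08  0.15 -0.9 ] turn [-0.    -0.     0.002]
30 3822 [20.  20.6 22.5 31.2 67.8 84.4 96.4]
35 388 [21.2 22.6 47.8 67.8 91.3 95.3 96.6]
40 553 [47.8 47.9 48.  67.8 88.8 95.1 96.6]
45 1486 [47.6 48.  67.2 78.7 93.3 96.1 96.9]
50 383 [47.8 47.9 48.  67.6 85.9 94.5 96.1]
55 431 [47.7 47.9 48.1 67.7 67.9 68.  68.1]
60 462 [47.9 47.9 48.1 67.3 67.8 68.  68. ]
65 397 [47.8 47.9 48.  67.3 67.8 68.  68.1]
70 456 [47.9 47.9 48.1 67.3 67.9 68.  68.1]
75 518 [47.9 48.  48.1 67.3 67.9 68.  68. ]
80 8607 [47.8 48.3 57.  62.  67.  67.7 68.1]
85 794 [47.8 48.  48.2 60.  65.3 66.4 67.3]
90 301 [47.9 48.  48.1 48.4 48.8 48.9 49.2]
95 325 [47.9 48.  48.1 48.4 48.8 49.  49.1]
100 361 [48.  48.  48.1 48.4 48.9 49.  49.2]
105 7833 [20.  20.7 23.4 35.7 47.  48.6 49.2]
110 1130 [20.  20.5 22.8 33.1 45.7 48.3 49.2]
```

View pics/w7.png

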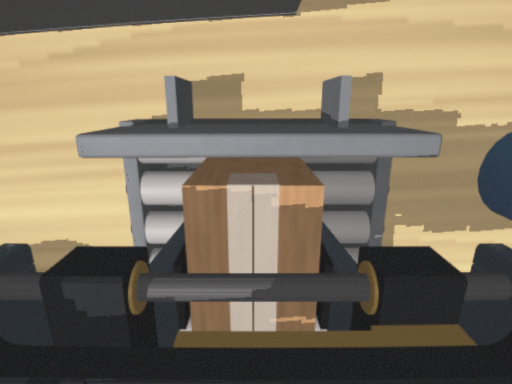

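>>> {"fn": "arm_command", "kwargs": {
  "slide": [
    [-0.15,0,0],
    [-0.2,0,-0.2],
    [-0.2,0,-0.4],
    [-0.2,0,-0.5],
    [-0.2,0,-0.6],
    [-0.2,0,-0.65],
    [-0.2,0,-0.65],
    [-0.2,0,-0.65]
  ],
  "turn": [
    [0,0,0],
    [0,0,0],
    [0,0,0],
    [0,0,0],
    [0,0,0],
    [0,0,0],
    [0,0,0],
    [0,0,0]
  ],
  "grip": [255,255,255,255,255,255,255,255]
}}

```text
time_s: 19.25
ee_pos: [609.6, 225.4, 74.3]
ee_rot: [-101.2, 89.9, 75.8]
force: [-1.1, -0.2, -6.2]
gripper_width: 59.8
```

>>> {"fn": "arm_command", "kwargs": {
  "slide": [
    [0,0,-0.1],
    [0,0,-0.15],
    [0,0,-0.2],
    [0,0,-0.2],
    [0,0,-0.2]
  ],
  "turn": [
    [0,0,0],
    [0,0,0],
    [0,0,0],
    [0,0,0],
    [0,0,0]
  ],
  "grip": [255,255,255,255,255]
}}

```text
time_s: 19.67
ee_pos: [610.5, 225.4, 74.4]
ee_rot: [-27.3, 89.9, 149.7]
force: [-4.9, 0.6, -2.2]
gripper_width: 60.0
```

>>> {"fn": "arm_command", "kwargs": {
  "slide": [
    [0.06,0,0],
    [0.12,0,-0.03],
    [0.16,0,-0.06],
    [0.16,0,-0.08],
    [0.16,0,-0.08]
  ],
  "turn": [
    [0,0,0],
    [0,0,0],
    [0,0,0],
    [0,0,0],
    [0,0,0]
  ],
  "grip": [255,255,255,255,255]
}}

```text
time_s: 20.08
ee_pos: [610.5, 225.4, 73.4]
ee_rot: [-14.0, 89.8, 163.0]
force: [-8.9, 1.0, 0.2]
gripper_width: 60.0
```

Run:
```python
from h import *
_,p0,R=cur()
p,d=env.grab_frame("wrist"); cv2.imwrite("pics/w8.png",p[:,:,::-1])
print(env.state()["force"],env.state()["torque"])
```

```text
[-8.24106228 -1.03646008 -0.13554177] [0.01403367 1.08519842 0.09790165]
```

View pics/w8.png

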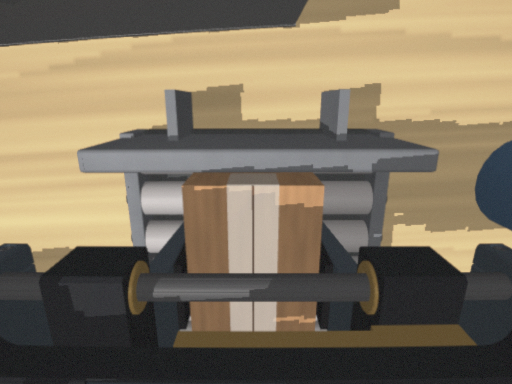

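>>> {"fn": "arm_command", "kwargs": {
  "slide": [
    [0,0,0],
    [0,0,0],
    [0,0,0],
    [0,0,0],
    [0,0,0.1],
    [-2,0,0.1],
    [-5,0,0.1],
    [-8,0,0.1],
    [-11,0,0.1],
    [-11,0,0.1],
    [-11,0,0.1],
    [-11,0,0.1]
  ],
  "turn": [
    [0,0,0],
    [0,0,0],
    [0,0,0],
    [0,0,0],
    [0,0,0],
    [0,0,0],
    [0,0,0],
    [0,0,0],
    [0,0,0],
    [0,0,0],
    [0,0,0],
    [0,0,0]
  ],
  "grip": [0,0,0,0,0,0,0,0,0,0,0,0]
}}

```text
time_s: 21.13
ee_pos: [611.1, 225.1, 182.3]
ee_rot: [-81.7, 89.9, 95.3]
force: [-0.2, -0.0, -1.0]
gripper_width: 91.0
```

Run:
```python
from h import *
_,p0,R=cur(); print(p0)
p,d=env.grab_frame("wrist"); cv2.imwrite("pics/w9.png",p[:,:,::-1])
T=np.eye(4);T[:3,:3]=R.as_matrix();T[:3,3]=p0
W=cloud("wrist",d,T@env.calibration("wrist")["T_tool_cam"])
def rect(m):
    r=cv2.minAreaRect(W[m][:,:2].astype(np.float32));print(m.sum(),r,W[m][:,2].mean())
ok=(d>0)&(W[...,1]>100)&(W[...,1]<340)&(W[...,0]>500)&(W[...,0]<720)
c=ok&(abs(W[...,2]-109)<3);rect(c); q=ok&(abs(W[...,2]-84)<3)&(W[...,0]>640);rect(q)
a=np.radians(-3);X=W[...,0]*np.cos(a)+W[...,1]*np.sin(a)
print(np.percentile(X[c],[1,50,99.5]),np.percentile(X[q],[.5,1,5,50,95,99]))
```

```text
[611.06185278 225.06600198 182.34639524]
8542 ((610.946533203125, 224.81549072265625), (60.217254638671875, 96.60077667236328), 87.01277923583984) 109.2614200814281
3242 ((664.4655151367188, 219.29444885253906), (179.23126220703125, 12.607007026672363), 87.05915069580078) 83.85148409183174
[551.65782908 602.55688598 646.00386775] [645.9258646  646.00770008 646.78235106 652.62440081 658.13564639
 658.29089828]
```

View pics/w9.png

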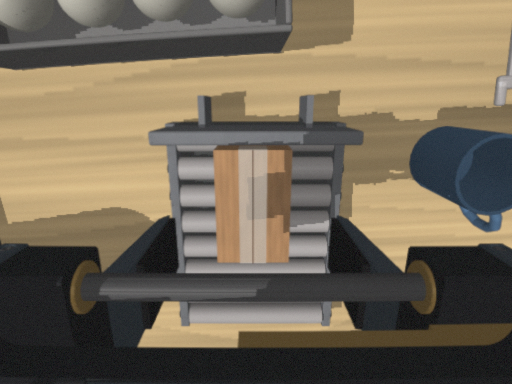

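Run:
```python
from h import *
from scipy import ndimage
ims=[]
for n in ["scene","side"]:
    p,d=env.grab_frame(n); W=cloud(n,d); ims.append(p[90:384,:,::-1][:, :400])
    m=(d>0)&(W[...,0]>250)&(W[...,0]<900)&(W[...,1]>-450)&(W[...,1]<450)&(abs(W[...,2]-75)<5)
    l,k=ndimage.label(m)
    for i in range(1,k+1):
        q=l==i
        if q.sum()<250: continue
        r=cv2.minAreaRect(W[q][:,:2].astype(np.float32)); print(n,q.sum(),np.round(r[0]),np.round(r[1]),round(r[2],1),p[q].mean(0).round())
cv2.imwrite("pics/end.png",np.hstack(ims))
```

```text
scene 430 [ 298. -355.] [103.  59.] 57.0 [115.  82.  84.]
scene 511 [ 449. -314.] [98. 65.] 9.7 [116.  96.  74.]
scene 566 [ 624. -320.] [98. 67.] 14.0 [134. 110.  83.]
scene 549 [ 471. -163.] [97. 64.] 1.1 [99. 84. 67.]
scene 679 [339. 125.] [65. 92.] 50.6 [ 62. 116. 108.]
side 319 [ 622. -317.] [98. 70.] 13.7 [214. 171. 128.]
side 383 [ 446. -315.] [99. 66.] 7.9 [184. 149. 113.]
side 465 [ 469. -161.] [97. 65.] 1.6 [165. 135. 105.]
side 568 [ 324. -118.] [ 61. 101.] 30.7 [237. 215.  85.]
side 329 [740. 321.] [259.   9.] 89.6 [89. 87. 85.]
side 855 [336. 126.] [ 62. 100.] 49.1 [ 88. 182. 172.]
```

View pics/end.png

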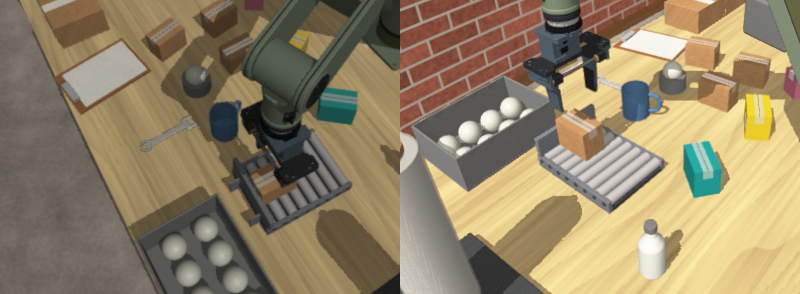

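The end picture shows the heavy carton upright on the deck against the plate, the gripper clear above it, and the three empties and bystanders in place. I'm handing in now.

```bash
python3 -c "
from workcell import env
print(env.job_done())"
```

```text
the job is handed in; nothing more can be done
None
```

The job is handed in: the heavy carton stands on the roller track against the stop plate, and it took about 21 s of the 72 s. No verdict was given.

- **Finding the heavy one:** I lifted each carton about 9 mm and read the wrist force. Three pulled down with about 1.5 N, so they are empty. The one that stood at about (453, -8) pulled with about 5.8 N, so it has the steel part.
- **Placing it:** I set it on the deck, then lifted it about 1 mm clear before the plate and pushed with about 9 N at most against the plate. I then lowered it until the deck carried its full weight and let go. The wrist depth image showed no measurable gap to the plate, less than 1° off square, and within about 5 mm of the centre line.
- **The rest:** The empty cartons measured within about 3 mm of where they started and were still upright. The look-alikes measured unmoved where the cameras saw them. I judged the mug, tape roll with ball, wrench and bottle by eye in the last pictures, and they looked undisturbed.
- **Checks:** No check failed. I could not measure the contact force under the placed carton after letting go. At the last reading before release, the gripper carried none of the weight.

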